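# Gauge a brass bushing and hold it up to the inspection camera

### The arm

A 7-joint arm with a two-finger parallel gripper is mounted at the origin on the work surface. World frame = base frame: x ahead of the robot, y to its left, z up, the work surface at z = 0. Lengths are in mm, angles in rad, forces in N, time in s.
With the tool pointing down it reaches from about 425 to 950 mm from the base axis. Payload 4.7 kg.
Tool frame: the origin (TCP) lies between the finger pads; the fingertips stand 8 mm ahead of it and the grasp point (between the pads) lies 11 mm behind it; z points along the fingers, x is the direction in which the jaws open and shut, and the axes are right-handed (so a half turn about z gives the same grasp; the last joint's range is limited). The gripper opens to 85 mm and grips with 20 to 120 N. Pads are 22 mm wide; open, the fingers measure 114 mm over their backs; the gripper's body (76 mm by 85 mm) begins 54 mm behind the grasp point. The pads swing forward as they close: fully open they stand 13 mm farther back than shut.
Start: joints at [1.246, 0.469, -0.049, 1.532, 0.024, 1.141, -0.082], TCP at [196.812, -645.688, 239.335] pointing down, gripper open.
Joint ranges: [-2.59, 2.59], [-0.33, 1.99], [-1.39, 1.29], [0.1, 2.45], [-1.04, 4.18], [0.21, 1.99], [-2.66, 2.66]. Speed limits (rad/s): [2.57, 2.57, 3.14, 3.14, 3.14, 3.14, 3.14].

### API

Orientations are given as a 3x3 rotation matrix whose columns are the frame's x, y, z axes.
In Python, from rig import manip gives the robot as it stands. The module is installed in compiled form; this text tells all that it offers. Calls block until the motion is done:
- manip.move_to(position, orientation): joint-space move of the TCP to a pose.
- manip.move_l(position, rotation=None, velocity=150, f_stop=None): straight line of the TCP; rotation=None keeps the orientation; velocity is the mean speed in mm/s. With f_stop (N) it stops when the force on the tool has changed by that much, and returns True; else False.
- manip.goto_joints(angles): joint-space move.
- manip.move_gripper(opening, grasp_force=None): opening from 0.0 (shut) to 1.0 (fully open); grasp_force is the grip in N (None keeps the last); returns when the fingers have stopped.
- manip.wait(seconds).
- manip.ik(position, orientation): joint angles nearest the present ones, or None.
- manip.snapshot(name): name is "scene" or "side" or "wrist"; returns a dict with "color" (420x560x3 uint8, red, green, blue), "depth" (420x560 float32, mm along the optical axis (not along the pixel's ray), 0 where there is no reading), "vfov" (degrees; the focal length in pixels is half the picture's height over the tangent of half this angle, whatever the lens; pixels are square), "cx", "cy" (the principal point, pixels), "T" (4x4, takes a point from camera to world coordinates). Camera axes: x right, y down, z forward; pixel columns grow to the right and rows downward; lengths in mm; the calibration is good to about 2 mm. A picture is of the moment at which its call begins.
A pose or a line that the arm cannot do raises manip.PlanningError and nothing moves.
- manip.hand_in(): hands the job in, once; it reports no verdict.
Readings, each from a call of its own:
- manip.current_time_s(): time.
- manip.current_joint_pos(): joint angles.
- manip.current_joint_vel(): joint speeds.
- manip.current_joint_efforts(): joint torques, N m.
- manip.current_ee_pos(): TCP position.
- manip.current_eef_rot(): TCP orientation.
- manip.current_wrist_force(): force on the tool from outside, world axes, zero at the start.
- manip.current_ft_torque(): the same for the moment, N m.
- manip.current_opening(): opening from 0.0 (shut) to 1.0 (fully open).
Only numpy, scipy, OpenCV 4.12 (cv2) and the standard library are available. Lean on these libraries where they do the work, as an engineer would, in place of code of your own. Each camera call takes 0.05 s, during which the arm holds its last target. There are 200 camera calls.

### The job

Take the brass flanged bushing out of the blue tray and test its bore on the gauge: slide it, flange down, all the way onto the pin until the flange rests flat on the steel block, then draw it off again. Then hold it in the air before the upward-looking inspection camera, flange end towards the lens, its bore in line with the lens axis and the flange face 100 mm in front of the glass, and finish while still holding it there, at rest. Do not bump the camera, and leave the steel spacer, the red bottle and the screwdriver where they are.

Things in the scene. Friction and masses are not known exactly. Their poses are not given: they have to be found in the camera images.
- bushing: brass flanged bushing, standing flange-down on the tray floor: flange 42 mm diameter and 6 mm thick at the bottom, above it a plain barrel 30 mm in diameter; 50 mm high in all, through bore 19 mm diameter, about 0.2 kg. Origin: centre of the flange's free (lower) face; z runs along the bore from the flange to the plain end. It is round: any grasp yaw on the barrel will do.
- bushing_top (a point): centre of the bushing's plain end, 50 mm from the flange face along the bore.
- tray: fixed open blue plastic tray, 230 mm (its x) by 150 mm (its y), 20 mm high, walls and floor 4 mm thick. Origin: centre of its underside on the bench; the parts stand on its floor, 4 mm above the bench.
- gauge: fixed gauge: bright steel block, 70 x 70 mm and 45 mm high, with a dark upright pin at the centre of its top. Pin 16 mm diameter, rising 33 mm above the block, its last 8 mm tapering to 8 mm diameter (1.5 mm of clearance all round in the bore). Origin: centre of the underside on the bench; z up.
- gauge_seat (a point): centre of the block's top face at the pin's root, 45 mm above the bench: where the bushing's origin lies when fully on.
- pin_tip (a point): tip of the pin, 78 mm above the bench.
- stand: fixed camera stand: grey base plate 110 x 80 mm, with a post at its +x end and an arm to the camera. Origin: on the bench, straight below the middle of the lens glass; it stands to the right of the gauge (towards -y) and its -x side faces roughly towards the robot.
- lens: the camera head, carried by the stand: black cylinder 42 mm diameter, 70 mm long, with a white ring light 58 mm in diameter around the glass. Origin: centre of the glass, 130 mm above the bench. z is the viewing direction (lens axis): it looks up, leaning 30 degrees from vertical towards the stand's -x side.
- focus (a point): point in the air on the lens axis 100 mm in front of the glass, about 217 mm above the bench: where the centre of the bushing's flange face must be held, with the bushing beyond it (its z along the lens z).
- spacer: bystander: plain steel spacer ring without flange, 40 mm outer and 20 mm inner diameter, 30 mm high, standing in the same tray at the other end. Origin: centre of its underside.
- bottle: bystander: red bottle with blue pointed nozzle, 38 mm diameter, 118 mm high, standing on the bench. Origin: centre of its underside; z up.
- screwdriver: bystander: screwdriver with orange handle lying on the bench, beyond the gauge. Its x runs along it from handle to blade.
Not all that is in view belongs to the job. Several things have the shape of the bushing; the one meant has the colours described above.

How it is judged:
By the outcome, as a careful person would: the job done as asked, in the order asked, and still so for the second after the job is handed in, while the arm keeps its last pose, push and grip.
It also fails if it takes over 48 s, if anything falls off the work surface, if the arm or the gripper's body presses on something with over 40 N, if the wrist force passes 120 N, or if a joint passes its speed limit or range.

## Working session

There is one attempt and no reset: what is moved stays moved. The work goes in short steps, each a Python script; the robot and the scene stay as the last script left them, time stands still between calls to the robot, and variables do not carry over. Pictures are saved under pics/ and viewed, about 8 in all and at most 12, crops included, and the job is handed in when it is done.

```bash
mkdir -p pics; cat > h.py <<'E'
import numpy as np, cv2, pickle
from rig import manip
def snap(n, tag):
    s=manip.snapshot(n); pickle.dump(s,open(f'pics/{tag}.pkl','wb'))
    cv2.imwrite(f'pics/{tag}.png',s['color'][:,:,::-1]); return s
def load(tag): return pickle.load(open(f'pics/{tag}.pkl','rb'))
def ray(s,u,v):
    f=s['color'].shape[0]/2/np.tan(np.radians(s['vfov'])/2)
    d=np.array([(u-s['cx'])/f,(v-s['cy'])/f,1.]); return s['T'][:3,3],s['T'][:3,:3]@d
def onz(s,u,v,z):
    o,d=ray(s,u,v); return o+d*(z-o[2])/d[2]
def dep(s,u,v):
    o,d=ray(s,u,v); return o+d*s['depth'][int(round(v)),int(round(u))]
def cloud(s):
    h,w=s['depth'].shape; v,u=np.mgrid[:h,:w]; f=h/2/np.tan(np.radians(s['vfov'])/2)
    c=np.stack([(u-s['cx'])/f,(v-s['cy'])/f,np.ones_like(u)],-1)*s['depth'][...,None]
    return c@s['T'][:3,:3].T+s['T'][:3,3]
def proj(s,P):
    f=s['color'].shape[0]/2/np.tan(np.radians(s['vfov'])/2)
    c=s['T'][:3,:3].T@(np.asarray(P)-s['T'][:3,3]); return f*c[0]/c[2]+s['cx'],f*c[1]/c[2]+s['cy']
E
python3 - <<'E'
from h import *
a=snap('scene','sc0');b=snap('side','si0')
for s in (a,b): print(s['T'].round(2),s['vfov'],s['cx'],s['cy'])
print(manip.current_time_s(), manip.current_eef_rot().round(3))
E
```

```text
[[ 9.00000e-02  7.70000e-01 -6.30000e-01  1.15945e+03]
 [ 1.00000e+00 -8.00000e-02  5.00000e-02  1.80200e+01]
 [-1.00000e-02 -6.30000e-01 -7.80000e-01  7.95780e+02]
 [ 0.00000e+00  0.00000e+00  0.00000e+00  1.00000e+00]] 56.106048834188854 288.02369585202575 215.3152238577451
[[-9.9000e-01 -1.2000e-01  1.0000e-01  5.3778e+02]
 [-1.6000e-01  7.2000e-01 -6.8000e-01  6.9005e+02]
 [ 1.0000e-02 -6.9000e-01 -7.3000e-01  8.3620e+02]
 [ 0.0000e+00  0.0000e+00  0.0000e+00  1.0000e+00]] 57.40070271013945 272.62928126725467 209.43006389457344
0.1 [[ 0.292 -0.957 -0.001]
 [-0.957 -0.292  0.002]
 [-0.002  0.    -1.   ]]
```

View pics/sc0.png

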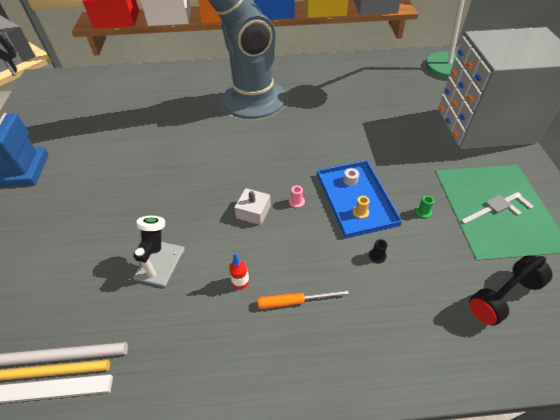

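View pics/si0.png

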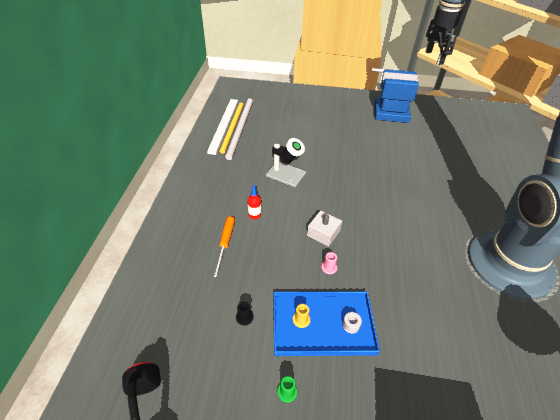

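Scene view: the brass bushing is in the tray at (362,206). The lookalikes are pink (297,196), green (426,206), black (378,250) and the spacer (351,176). I choose the brass one in the tray. Gauge is at (253,205), lens ring at (151,223). Next I measure these.

```bash
python3 - <<'E'
from h import *
a=load('sc0');b=load('si0')
box={'sc0':dict(bush=(345,190,380,222),gauge=(230,183,275,228),lens=(130,210,172,240),base=(130,235,190,290),bottle=(225,250,252,295)),
 'si0':dict(bush=(288,300,316,332),gauge=(300,205,348,250),lens=(280,135,310,165),base=(262,155,310,190),bottle=(244,182,266,222))}
for t,s in (('sc0',a),('si0',b)):
    C=cloud(s); hsv=cv2.cvtColor(s['color'],cv2.COLOR_RGB2HSV)
    print(t)
    def sub(k):
        x0,y0,x1,y1=box[t][k]; return C[y0:y1,x0:x1].reshape(-1,3),hsv[y0:y1,x0:x1].reshape(-1,3)
    def circ(p):
        A=np.c_[2*p[:,:2],np.ones(len(p))]; q=np.linalg.lstsq(A,(p[:,:2]**2).sum(1),rcond=None)[0]; return q[:2].round(1),np.sqrt(q[2]+q[:2]@q[:2]).round(1)
    P,H=sub('bush'); m=(H[:,0]>15)&(H[:,0]<35)&(H[:,1]>120)
    p=P[m]; print('brass n',m.sum(),'z pct',np.percentile(p[:,2],[2,50,98]).round(1)); q=p[p[:,2]>49.5]
    r=cv2.minEnclosingCircle(q[:,:2].astype(np.float32)); print(' top',len(q),r,q.mean(0).round(1))
    P,H=sub('gauge'); q=P[(abs(P[:,2]-45)<4)]; print(' gauge top',len(q),q[:,2].mean().round(1),cv2.minAreaRect(q[:,:2].astype(np.float32)))
    q=P[(P[:,2]>55)&(P[:,2]<90)]; print(' pin',len(q),circ(q),q[q[:,2]>74].mean(0).round(1),q[:,2].max().round(1))
    P,H=sub('lens'); m=(H[:,1]<60)&(H[:,2]>150)&(P[:,2]>100); q=P[m]; c=q.mean(0); u,S,V=np.linalg.svd(q-c); n=V[2]*np.sign(V[2,2])
    d=(q-c)@V[:2].T; r=cv2.minEnclosingCircle(d.astype(np.float32)); print(' ring',len(q),c.round(1),'n',n.round(3),'circle',(c+np.array(r[0])@V[:2]).round(1),r[1],'resid',S[2]/len(q)**.5)
    P,H=sub('base'); q=P[(P[:,2]>3)&(P[:,2]<20)]; q=q[abs(q[:,2]-np.median(q[:,2]))<3]; print(' base',len(q),np.median(q[:,2]).round(1),cv2.minAreaRect(q[:,:2].astype(np.float32)))
    P,H=sub('bottle'); q=P[P[:,2]>20]; print(' bottle',circ(q),q[:,2].max().round(1))
def big(s,x0,y0,x1,y1): return cv2.resize(s['color'][y0:y1,x0:x1,::-1],(400,400),interpolation=cv2.INTER_CUBIC)
cv2.imwrite('pics/c1.png',np.hstack([big(a,320,150,410,240),big(a,115,205,205,295)]))
E
```

```text
sc0
brass n 242 z pct [ 6.9 34.2 54.7]
 top 53 ((838.6602783203125, 138.07041931152344), 342.52117919921875) [547.1 251.1  66.4]
 gauge top 535 44.5 ((499.6171569824219, -18.255172729492188), (71.74848937988281, 71.39314270019531), 65.79899597167969)
 pin 51 (array([501.8, -17.9]), np.float64(5.4)) [500.8 -17.9  77.9] 79.6
 ring 295 [ 622.4 -230.7  135.1] n [-0.762  0.065  0.645] circle [ 891.8 -115.5  441.8] 462.2777099609375 resid 8.147484425120467
 base 1007 11.7 ((638.1575927734375, -243.03570556640625), (80.2195053100586, 110.93486022949219), 69.40248107910156)
 bottle (array([926.3, -19. ]), np.float64(214.9)) 795.8
si0
brass n 313 z pct [ 8.7 34.5 56.1]
 top 91 ((534.7680053710938, 466.36474609375), 223.7059783935547) [532.6 271.   79.1]
 gauge top 460 45.4 ((499.1082458496094, -18.851417541503906), (73.1185531616211, 70.81693267822266), 65.35037231445312)
 pin 45 (array([499. , -18.1]), np.float64(5.4)) [498.5 -18.4  77.6] 80.9
 ring 188 [ 612.8 -229.6  130.1] n [-0.429  0.243  0.87 ] circle [ 609.9 -234.9  130.2] 29.348730087280273 resid 3.0035442976133813
 base 492 12.7 ((637.1602172851562, -244.53317260742188), (83.82608795166016, 110.4464111328125), 69.880859375)
 bottle (array([614.6, 318.2]), np.float64(375.8)) 836.2
```

View pics/c1.png

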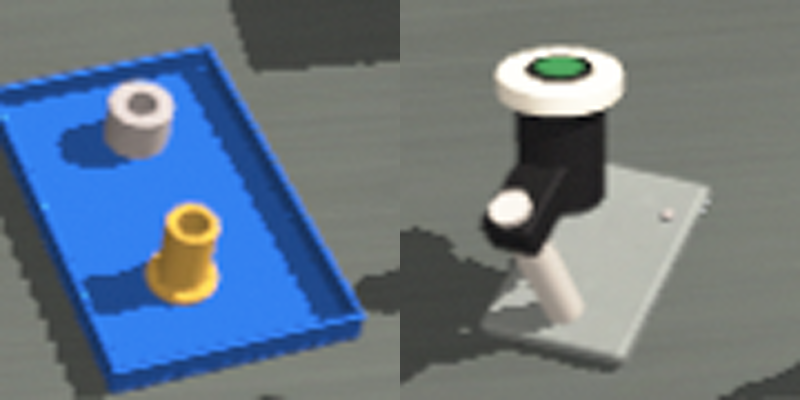

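Confirmed: brass flanged part stands upright in the tray, with the spacer beside it. The stand's post is on the far (+x) side. Next I refine the bushing and lens by two-view rays, with invalid depth filtered out.

```bash
python3 - <<'E'
from h import *
S=[load('sc0'),load('si0')]
def tri(uv):
    A=np.zeros((3,3));b=np.zeros(3)
    L=[ray(s,*p) for s,p in zip(S,uv)]
    for o,d in L:
        d=d/np.linalg.norm(d);M=np.eye(3)-np.outer(d,d);A+=M;b+=M@o
    x=np.linalg.solve(A,b); return x.round(1),[np.linalg.norm(np.cross(x-o,d/np.linalg.norm(d))).round(1) for o,d in L]
bx=[(138,212,166,232),(283,138,306,158)]; uv=[]
for s,(x0,y0,x1,y1) in zip(S,bx):
    h=cv2.cvtColor(s['color'],cv2.COLOR_RGB2HSV)[y0:y1,x0:x1].astype(int)
    m=((h[...,0]>45)&(h[...,0]<90)&(h[...,1]>80)); v,u=np.nonzero(m); uv.append((u.mean()+x0,v.mean()+y0)); print('glass',m.sum(),uv[-1],onz(s,*uv[-1],130).round(1))
    C=cloud(s)[y0:y1,x0:x1]; print(' depth pts',np.median(C[m],0).round(1))
print(tri(uv))
uv=[]
for s,(x0,y0,x1,y1) in zip(S,[(345,190,380,222),(288,300,316,332)]):
    h=cv2.cvtColor(s['color'],cv2.COLOR_RGB2HSV).astype(int); C=cloud(s)
    m=(h[...,0]>12)&(h[...,0]<35)&(h[...,1]>110)&(s['depth']>0); k=np.zeros_like(m);k[y0:y1,x0:x1]=1; m&=k.astype(bool)
    p=C[m]; 
    for lo,hi in((49,60),(18,42),(7,14)):
        q=p[(p[:,2]>lo)&(p[:,2]<hi)]; A=np.c_[2*q[:,:2],np.ones(len(q))]; c=np.linalg.lstsq(A,(q[:,:2]**2).sum(1),rcond=None)[0]
        print(lo,len(q),q.mean(0).round(1),'fit',c[:2].round(1),np.sqrt(c[2]+c[:2]@c[:2]).round(1), cv2.minEnclosingCircle(q[:,:2].astype(np.float32)))
    # top rim: image ellipse from mask top contour -> bbox of topmost points on plane z=54
    v,u=np.nonzero(m); g=np.array([onz(s,a,b,54) for a,b in zip(u,v)]); o=s['T'][:3,3]
    print(' rim z54: y/x ranges',g.min(0).round(1),g.max(0).round(1))
# bottle & screwdriver & tray
C=cloud(S[0]);h=cv2.cvtColor(S[0]['color'],cv2.COLOR_RGB2HSV).astype(int)
for nm,(x0,y0,x1,y1) in dict(bottle=(228,252,250,290),sd=(255,288,350,312),pink=(286,182,308,210),black=(368,235,390,265)).items():
    p=C[y0:y1,x0:x1][S[0]['depth'][y0:y1,x0:x1]>0]; p=p[p[:,2]>8]; print(nm,p.min(0).round(0),p.max(0).round(0))
E
```

```text
glass 46 (np.float64(150.5), np.float64(219.6086956521739)) [ 606.6 -235.1  130. ]
 depth pts [ 609.9 -233.6  132.7]
glass 40 (np.float64(296.4), np.float64(145.2)) [ 607.8 -240.3  130. ]
 depth pts [ 607.4 -236.7  132.2]
(array([ 608. , -234.8,  133. ]), [np.float64(1.1), np.float64(1.1)])
49 58 [534.3 255.9  52.3] fit [533.8 257. ] 12.0 ((533.031005859375, 256.5191650390625), 15.249373435974121)
18 78 [540.3 254.1  30.2] fit [535.1 256.9] 12.4 ((534.9036865234375, 257.1885681152344), 14.32343864440918)
7 56 [541.  251.    9.9] fit [533.2 256.2] 16.4 ((534.2635498046875, 253.3574676513672), 19.730953216552734)
 rim z54: y/x ranges [520.3 224.6  54. ] [587.2 268.5  54. ]
49 90 [532.2 256.6  53.2] fit [532.4 256.7] 12.2 ((532.5424194335938, 257.1741638183594), 15.10971450805664)
18 97 [532.4 261.1  30.2] fit [532.5 258.4] 12.4 ((532.536376953125, 257.1099548339844), 14.778026580810547)
7 88 [531.5 264.7  10.3] fit [532.2 256. ] 17.5 ((532.1348876953125, 257.5804138183594), 20.34670639038086)
 rim z54: y/x ranges [514.1 242.   54. ] [550.6 299.   54. ]
bottle [691. -74.   9.] [725. -36. 118.]
sd [752. -18.   8.] [780. 182.  30.]
pink [464.  84.   8.] [494. 116.  53.]
black [650. 252.   8.] [682. 285.  52.]
```

```bash
cat >> h.py <<'E'
def down(a): 
    x=np.array([np.cos(a),np.sin(a),0]); z=np.array([0,0,-1.]); return np.c_[x,np.cross(z,x),z]
n=np.array([-.5*np.cos(np.radians(20.4)),.5*np.sin(np.radians(20.4)),.866025])
def tilt(sg):
    x=np.cross([0,0,1.],n); x*=sg/np.linalg.norm(x); return np.c_[x,np.cross(-n,x),-n]
LENS=np.array([608.2,-235.5,130.5])
E
python3 - <<'E'
from h import *
for a in (-90,-70,-110,-180,90,0):
    R=down(np.radians(a)); print(a,[None if q is None else np.round(q,2) for q in (manip.ik(p,R) for p in ([533,257,250],[533,257,29],[499,-18,70]))])
for s in (1,-1):
    q=manip.ik(LENS+125*n,tilt(s)); print('tilt',s,tilt(s)[:,0].round(2),None if q is None else np.round(q,2))
E
```

```text
-90 [array([ 0.25,  0.55, -1.1 ,  1.68,  0.52,  1.23, -2.54]), array([-0.1 ,  0.67, -0.58,  1.88,  0.52,  0.75, -2.54]), array([ 0.29,  0.45, -0.42,  2.08,  0.29,  0.67, -1.89])]
-70 [array([ 0.16,  0.48, -0.93,  1.69,  0.41,  1.18, -2.1 ]), array([-0.09,  0.67, -0.58,  1.88,  0.52,  0.75, -2.19]), array([ 0.33,  0.46, -0.46,  2.08,  0.32,  0.68, -1.57])]
-110 [array([-0.92,  0.35,  0.53,  1.75, -0.19,  1.1 , -2.26]), array([-0.77,  0.61,  0.33,  1.92, -0.31,  0.66, -2.16]), array([ 0.25,  0.44, -0.37,  2.08,  0.26,  0.66, -2.21])]
-180 [array([ 0.28,  0.59, -1.17,  1.68,  0.57,  1.26,  2.13]), array([ 0.25,  0.97, -1.19,  1.86,  1.03,  1.1 ,  1.79]), array([-0.85,  0.69,  1.11,  2.14, -0.86,  0.86, -2.34])]
90 [array([ 0.23,  0.53, -1.06,  1.68,  0.49,  1.22,  0.62]), array([ 0.21,  0.9 , -1.09,  1.86,  0.95,  1.02,  0.27]), array([ 0.57,  0.54, -0.79,  2.06,  0.56,  0.76,  1.  ])]
0 [array([ 0.2 ,  0.51, -1.02,  1.69,  0.46,  1.21, -0.93]), array([ 0.16,  0.84, -1.  ,  1.86,  0.88,  0.95, -1.24]), array([ 0.43,  0.49, -0.6 ,  2.07,  0.42,  0.7 , -0.44])]
tilt 1 [-0.35 -0.94  0.  ] [ 0.63  0.16 -0.38  2.09  0.27  0.4  -1.88]
tilt -1 [ 0.35  0.94 -0.  ] [ 0.83  0.18 -0.61  2.08  0.39  0.41  1.15]
```

```bash
python3 - <<'E'
from h import *
R=down(np.radians(70))
manip.move_to([480,-18.5,260],R); g=snap('wrist','w_g')
manip.move_to([533,257,200],R); b=snap('wrist','w_b')
print(manip.current_time_s(),manip.current_ee_pos().round(1)); print(b['T'].round(2))
for nm,s,P in (('tip',g,[499.4,-18.5,78]),('top',b,[533,257,54])): print(nm,proj(s,P))
cv2.imwrite('pics/w1.png',np.hstack([g['color'],b['color']])[:,:,::-1][::1]) 
im=cv2.imread('pics/w1.png'); cv2.imwrite('pics/w1.png',cv2.resize(im,(800,300)))
E
```

```text
3.75 [534.  254.9 200.1]
[[ 3.4000e-01  9.0000e-01  2.6000e-01  4.6773e+02]
 [ 9.4000e-01 -3.3000e-01 -1.0000e-01  2.8122e+02]
 [-0.0000e+00  2.7000e-01 -9.6000e-01  3.3452e+02]
 [ 0.0000e+00  0.0000e+00  0.0000e+00  1.0000e+00]]
tip (np.float64(289.53829560787693), np.float64(206.1747838504737))
top (np.float64(283.24968693467736), np.float64(196.0622494919894))
```

View pics/w1.png

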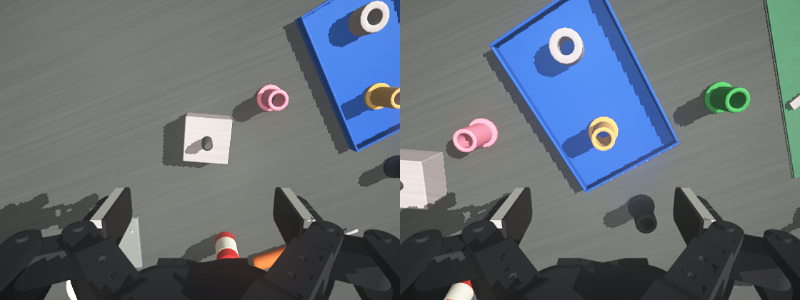

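Wrist view: pin at about (291,200) and bushing bore at about (284,187) in full-resolution pixels. Both sit a few pixels from prediction, so I'll check whether the arm was still settling and then measure precisely.

```bash
python3 - <<'E'
from h import *
print(manip.current_joint_vel().round(3),manip.current_ee_pos().round(1))
manip.wait(0.3); print(manip.current_ee_pos().round(1))
def brass(s,tag):
    h=cv2.cvtColor(s['color'],cv2.COLOR_RGB2HSV).astype(int); C=cloud(s)
    m=(h[...,0]>10)&(h[...,0]<35)&(h[...,1]>70)&(s['depth']>0)&(np.linalg.norm(C[...,:2]-[533,257],axis=-1)<40)
    for lo,hi in ((49,62),(6,14)):
        q=C[m&(C[...,2]>lo)&(C[...,2]<hi)]; print(tag,lo,len(q),np.median(q[:,2]).round(1),cv2.minEnclosingCircle(q[:,:2].astype(np.float32)))
    mm=(m&(C[...,2]>49)).astype(np.uint8); c=max(cv2.findContours(mm,0,1)[0],key=len); e=cv2.fitEllipse(c); print(' ellipse',e,onz(s,*e[0],54).round(1))
brass(load('w_b'),'old')
b=snap('wrist','w_b2'); print(b['vfov'],b['T'][:3,3].round(1)); brass(b,'new')
g=load('w_g');C=cloud(g);d=g['depth']>0
q=C[d&(abs(C[...,2]-45)<5)&(np.linalg.norm(C[...,:2]-[499.4,-18.5],axis=-1)<60)]; print('block',len(q),np.median(q[:,2]),cv2.minAreaRect(q[:,:2].astype(np.float32)))
q=C[d&(C[...,2]>60)&(np.linalg.norm(C[...,:2]-[499.4,-18.5],axis=-1)<30)]; print('pin',len(q),q[:,2].max(),cv2.minEnclosingCircle(q[:,:2].astype(np.float32)),q[q[:,2]>75].mean(0))
E
```

```text
[ 0.011 -0.006 -0.001  0.003 -0.002 -0.002 -0.002] [534.  254.9 200.1]
[533.4 256.1 200.3]
old 49 546 53.6 ((531.5037231445312, 258.4350280761719), 14.75391674041748)
old 6 410 9.7 ((531.5421142578125, 258.4326477050781), 20.370872497558594)
 ellipse ((284.27764892578125, 193.21511840820312), (32.48921585083008, 33.040157318115234), 72.66708374023438) [530.9 258.7  54. ]
64.10411775585546 [467.3 281.8 334.8]
new 49 551 53.6 ((531.684326171875, 258.4975891113281), 14.780536651611328)
new 6 409 9.9 ((531.6473388671875, 258.530517578125), 20.455127716064453)
 ellipse ((283.3647155761719, 193.9145050048828), (32.458553314208984, 33.286956787109375), 66.52386474609375) [531.  258.7  54. ]
block 3850 44.81846697872504 ((498.38531494140625, -17.586166381835938), (70.07354736328125, 70.17369842529297), 65.31095886230469)
pin 1950 341.9791837659118 ((487.7516784667969, -14.389423370361328), 18.623573303222656) [473.2481548   -8.6756822  320.26898836]
```

```bash
python3 - <<'E'
from h import *
R=down(np.radians(70)); B=np.array([532.4,257.6])
manip.move_gripper(0.7); manip.move_l([*B,70],velocity=150)
manip.move_l([*B,29],velocity=80,f_stop=8); manip.wait(0.4)
print(manip.current_ee_pos().round(1),manip.current_time_s())
manip.move_gripper(0.0,50); print('grip',manip.current_opening(),manip.current_ee_pos().round(1),manip.current_wrist_force().round(1))
print(manip.move_l([*B,150],velocity=150)); manip.wait(0.3)
s=snap('scene','sc1'); w=snap('wrist','w2'); print(manip.current_opening(),manip.current_ee_pos().round(1),manip.current_wrist_force().round(1),manip.current_time_s())
cv2.imwrite('pics/w2v.png',np.hstack([cv2.resize(s['color'][90:270,280:460,::-1],(400,400)),cv2.resize(w['color'][:,70:490,::-1],(400,400))]))
E
```

```text
[532.6 257.6  29.2] 6.5583
grip 0.34318351045221696 [532.5 257.5  29.3] [ 0.3 -1.6  3.4]
False
0.34121868377965225 [532.3 257.6 149.7] [-0.7  0.5 -2.5] 8.3
```

View pics/w2v.png

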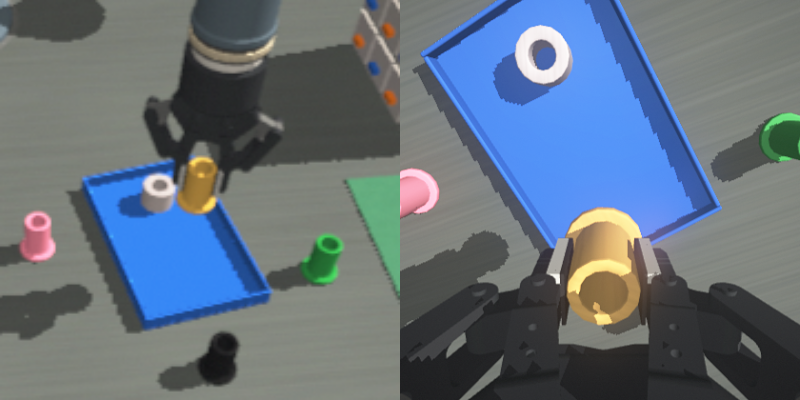

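Bushing held upright in the pads by the barrel, plain end up. I'll measure it in the hand, then go above the pin.

```bash
cat >> h.py <<'E'
def held(s,zt):
    h=cv2.cvtColor(s['color'],cv2.COLOR_RGB2HSV).astype(int); C=cloud(s); p=manip.current_ee_pos()
    m=(h[...,0]>10)&(h[...,0]<35)&(h[...,1]>70)&(s['depth']>0)&(np.linalg.norm(C[...,:2]-p[:2],axis=-1)<45)
    z=C[m][:,2]; print('z hist top',np.percentile(z,[1,90,97,99]).round(1))
    for lo,hi in ((zt-3,zt+3),(zt-46,zt-42)):
        q=C[m&(C[...,2]>lo)&(C[...,2]<hi)]
        if len(q)>5: print(lo,len(q),np.median(q[:,2]).round(1),cv2.minEnclosingCircle(q[:,:2].astype(np.float32)))
E
python3 - <<'E'
from h import *
w=load('w2'); held(w,174.5)
R=down(np.radians(70)); G=np.array([499.1,-18.2])
manip.move_to([*G,140],R); manip.wait(0.8)
s=snap('scene','sc3'); t=snap('side','si3'); w=snap('wrist','w3'); print(manip.current_ee_pos().round(1),manip.current_time_s(),manip.current_wrist_force().round(1)); held(w,164.8)
p=manip.current_ee_pos()
for nm,c in (('scene',s),('side',t)):
    h=cv2.cvtColor(c['color'],cv2.COLOR_RGB2HSV).astype(int); C=cloud(c)
    m=(h[...,0]>10)&(h[...,0]<35)&(h[...,1]>100)&(c['depth']>0)&(np.linalg.norm(C[...,:2]-p[:2],axis=-1)<40)&(C[...,2]>100)
    q=C[m]; print(nm,len(q),q[:,2].min().round(1),q[:,2].max().round(1))
    f=q[q[:,2]<122]; A=np.c_[2*f[:,:2],np.ones(len(f))]; k=np.linalg.lstsq(A,(f[:,:2]**2).sum(1),rcond=None)[0]; print('  flange',len(f),k[:2].round(1),np.sqrt(k[2]+k[:2]@k[:2]).round(1),cv2.minEnclosingCircle(f[:,:2].astype(np.float32)))
u,v=map(int,proj(s,[*G,100])); u2,v2=map(int,proj(t,[*G,100]))
cv2.imwrite('pics/g3.png',np.hstack([cv2.resize(c['color'][b-50:b+50,a-50:a+50,::-1],(400,400),interpolation=cv2.INTER_CUBIC) for c,a,b in((s,u,v),(t,u2,v2))]))
E
```

```text
z hist top [128.7 174.3 175.1 179. ]
171.5 2857 173.8 ((533.4169921875, 259.5338134765625), 16.651203155517578)
128.5 1247 130.0 ((527.1890869140625, 261.1434631347656), 19.723270416259766)
[499.1 -18.3 140. ] 10.325 [-0.   0.1 -1.8]
z hist top [118.8 164.9 167.6 170.8]
161.8 2933 164.3 ((497.2254333496094, -15.02112865447998), 18.056398391723633)
118.80000000000001 1269 120.5 ((493.9522705078125, -14.656821250915527), 19.66415023803711)
scene 312 114.3 186.7
  flange 75 [500.9 -17. ] 17.6 ((501.2774353027344, -16.943153381347656), 20.939552307128906)
side 128 116.8 203.0
  flange 51 [499.1 -17.3] 17.6 ((499.1542663574219, -16.86709213256836), 20.49802017211914)
```

View pics/g3.png

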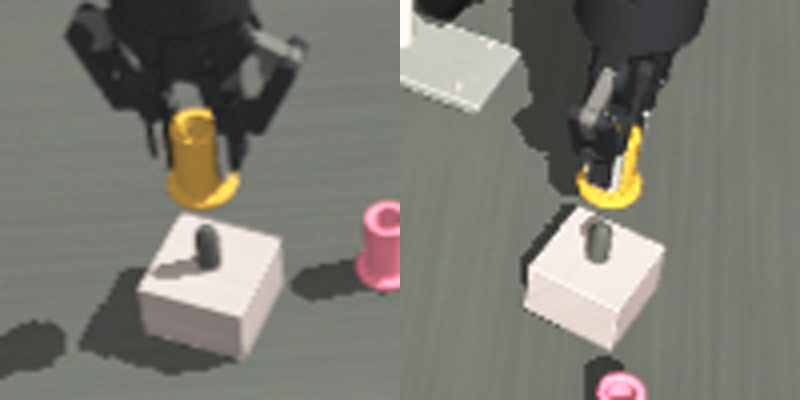

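Both fixed views show the held bushing about 1.5 mm off along the jaw axis relative to the gauge, and the wrist view agrees. I'll shift by that and descend with force stop.

```bash
python3 - <<'E'
from h import *
G=np.array([498.6,-19.6])
def rep(l): print(l,manip.current_ee_pos().round(1),manip.current_wrist_force().round(1),manip.current_ft_torque().round(2),round(manip.current_time_s(),2))
manip.move_l([*G,112],velocity=80); manip.wait(.4); rep('above')
r=manip.move_l([*G,88],velocity=30,f_stop=8); rep(r)
if not r:
    r=manip.move_l([*G,74],velocity=25,f_stop=8); rep(r)
    if not r:
        r=manip.move_l([*G,67],velocity=10,f_stop=8); rep(r)
s=snap('scene','sc4'); t=snap('side','si4')
cv2.imwrite('pics/g4.png',np.hstack([cv2.resize(c['color'][b-45:b+45,a-45:a+45,::-1],(400,400),interpolation=cv2.INTER_CUBIC) for c in (s,t) for a,b in [map(int,proj(c,[*G,65]))]]))
E
```

```text
above [498.7 -19.6 112.2] [-0.2  0.2 -1.6] [ 0.03 -0.05  0.02] 11.22
False [498.8 -19.5  88.1] [ 0.9  0.3 -0.9] [ 0.01  0.05 -0.02] 12.18
False [498.6 -19.5  74. ] [-0.1 -0.1 -0.8] [-0.01  0.01  0.06] 12.88
True [498.7 -19.6  70.3] [-0.4 -0.3  5.5] [-0.05  0.19 -0.02] 13.36
```

View pics/g4.png

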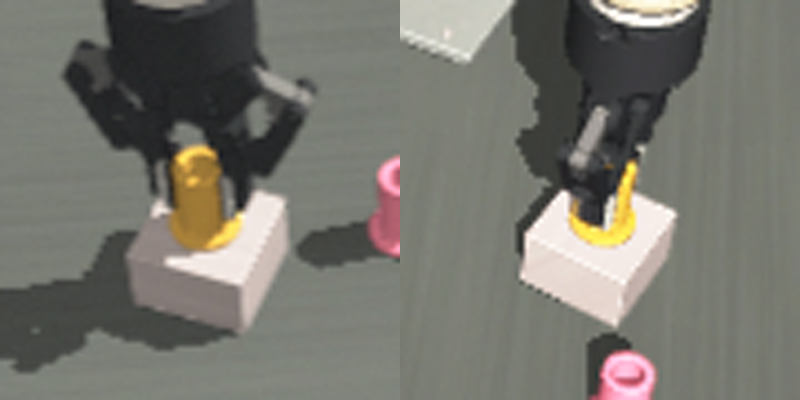

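Seated: TCP z is 70.3 against an expected 70.2, and both views show the flange on the block. I'll press a little, dwell, draw off, and go to a stand-off on the lens axis.

```bash
python3 - <<'E'
from h import *
G=np.array([498.6,-19.6])
def rep(l): print(l,manip.current_ee_pos().round(1),manip.current_wrist_force().round(1),round(manip.current_opening(),3),round(manip.current_time_s(),2))
manip.move_l([*G,67],velocity=10,f_stop=8); rep('press'); manip.wait(.4)
manip.move_l([*G,112],velocity=60); rep('off'); manip.move_l([*G,210],velocity=200)
L=np.array([607.6,-236.3,130.5])
R=tilt(-1); manip.move_to(L+175*n,R); manip.wait(.8); rep('pre')
print('cmd',(L+175*n).round(1),'rot err',np.abs(manip.current_eef_rot()-R).max().round(4))
w=snap('wrist','w5'); s=snap('scene','sc5'); t=snap('side','si5')
C=cloud(w); h=cv2.cvtColor(w['color'],cv2.COLOR_RGB2HSV).astype(int); d=w['depth']>0
near=np.linalg.norm(C-L,axis=-1)<45
m=d&near&(h[...,1]<60)&(h[...,2]>140)&(C[...,2]>100); q=C[m]; c=q.mean(0)
for _ in range(3):
    V=np.linalg.svd(q-c,full_matrices=False)[2]; k=abs((q-c)@V[2])<2; q=q[k]; c=q.mean(0)
nn=V[2]*np.sign(V[2,2]); print('ring',len(q),c.round(1),nn.round(3)); 
e=(q-c)@V[:2].T; r=cv2.minEnclosingCircle(e.astype(np.float32)); print((c+np.array(r[0])@V[:2]).round(1),r[1])
mg=d&near&(h[...,0]>45)&(h[...,0]<90)&(h[...,1]>80); print('glass',mg.sum(),np.median(C[mg],0).round(1) if mg.any() else '')
cv2.imwrite('pics/w5v.png',np.hstack([cv2.resize(w['color'][:,70:490,::-1],(400,400))]+[cv2.resize(x['color'][b-60:b+60,a-60:a+60,::-1],(400,400),interpolation=cv2.INTER_CUBIC) for x in (s,) for a,b in [map(int,proj(x,L+90*n))]]))
E
```

```text
press [498.7 -19.6  70.3] [-1.  -0.3  6.1] 0.341 13.67
off [498.3 -19.8 111.8] [ 0.1  0.  -2. ] 0.342 14.93
pre [ 525.5 -205.9  282.1] [ 0.4 -0.1 -1.9] 0.34 17.18
cmd [ 525.6 -205.8  282.1] rot err 0.0001
ring 1893 [ 608.  -232.6  128.8] [-0.474  0.17   0.864]
[ 608.8 -233.3  129.5] 28.76097297668457
glass 118 [ 604.  -236.9  130.3]
```

View pics/w5v.png

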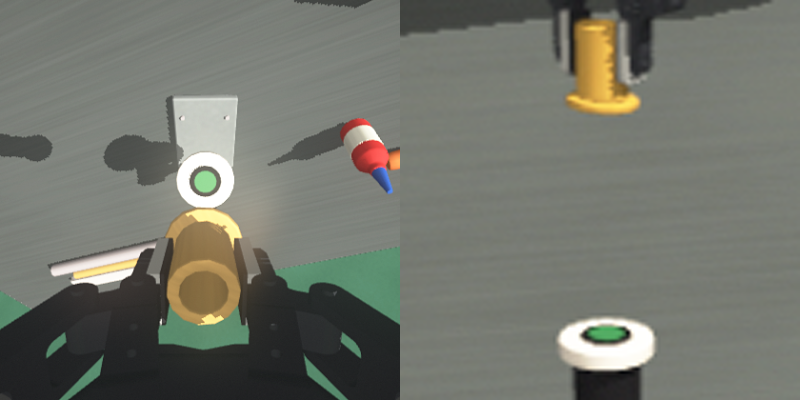

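Axis check: the measured ring normal is within 0.4° of the planned one. The lateral estimates of the lens differ by about 2 mm, so I'll move to the focus with the averaged estimate and measure flange against glass in the same pictures.

```bash
python3 - <<'E'
from h import *
L=np.array([607.9,-235.4,130.]); R=tilt(-1)
manip.move_l(L+125.2*n,R,velocity=40); manip.wait(.8)
p=manip.current_ee_pos(); print(p.round(1),manip.current_time_s(),round(manip.current_opening(),3))
S=[snap('scene','sc6'),snap('side','si6')]; w=snap('wrist','w6'); F=L+100*n
out=[]
for s in S:
    C=cloud(s);h=cv2.cvtColor(s['color'],cv2.COLOR_RGB2HSV).astype(int);d=s['depth']>0
    # flange: brass points in cylinder coordinates about nominal axis
    D=C-F; a=D@n; lat=D-a[...,None]*n; rr=np.linalg.norm(lat,axis=-1)
    m=d&(h[...,0]>8)&(h[...,0]<38)&(h[...,1]>90)&(rr<30)&(a>-6)&(a<55)
    X=lat@R[:,0];Y=lat@R[:,1]
    def circ(mm,r):
        from scipy.optimize import least_squares
        x,y=X[mm],Y[mm]; f=least_squares(lambda c:np.hypot(x-c[0],y-c[1])-r,[0,0],loss='soft_l1'); return f.x.round(2),mm.sum()
    print('brass',m.sum(),'axial',np.percentile(a[m],[1,5,50,99]).round(1))
    print(' flange side',circ(m&(a<5)&(rr>17),21),'barrel',circ(m&(a>9)&(a<50)&(rr<19)&(rr>10),15))
    D=C-L; a=D@n; lat=D-a[...,None]*n; rr=np.linalg.norm(lat,axis=-1); X=lat@R[:,0];Y=lat@R[:,1]
    m=d&(abs(a)<15)&(rr<40)&(h[...,1]<60)&(h[...,2]>120)
    face=m&(abs(a)<3); q=np.c_[X[face],Y[face]].astype(np.float32); print(' ring face',face.sum(),np.median(a[face]).round(2),cv2.minEnclosingCircle(q))
    g=d&(rr<20)&(h[...,0]>45)&(h[...,0]<90)&(h[...,1]>80)&(abs(a)<10); print(' glass',g.sum(),X[g].mean().round(2),Y[g].mean().round(2),np.median(a[g]).round(2))
    v,u=np.nonzero(g); o,dd=ray(s,u.mean(),v.mean()); P=o+dd*(((L-o)@n)/(dd@n))-L; print(' glass ray X,Y',(P@R[:,:2]).round(2))
im=[cv2.resize(x['color'][b-50:b+50,a-50:a+50,::-1],(400,400),interpolation=cv2.INTER_CUBIC) for x in S for a,b in [map(int,proj(x,L+70*n))]]
cv2.imwrite('pics/f6.png',np.hstack(im))
E
```

```text
[ 549.2 -213.6  238.4] 19.5333 0.34
brass 402 axial [ 1.3  3.4 24.2 50.7]
 flange side (array([ 1.15, -1.51]), np.int64(37)) barrel (array([ 1.08, -0.81]), np.int64(275))
 ring face 190 -0.5 ((2.5403614044189453, 1.9447479248046875), 29.239276885986328)
 glass 45 1.2 1.0 1.94
 glass ray X,Y [-1.03 -2.64]
brass 103 axial [ 1.6  3.2  8.  48.9]
 flange side (array([-2.18,  0.16]), np.int64(15)) barrel (array([-0.72,  0.42]), np.int64(31))
 ring face 147 -0.03 ((0.6409253478050232, 3.760444402694702), 30.710275650024414)
 glass 41 -1.37 1.72 2.17
 glass ray X,Y [-3.88  1.68]
```

View pics/f6.png

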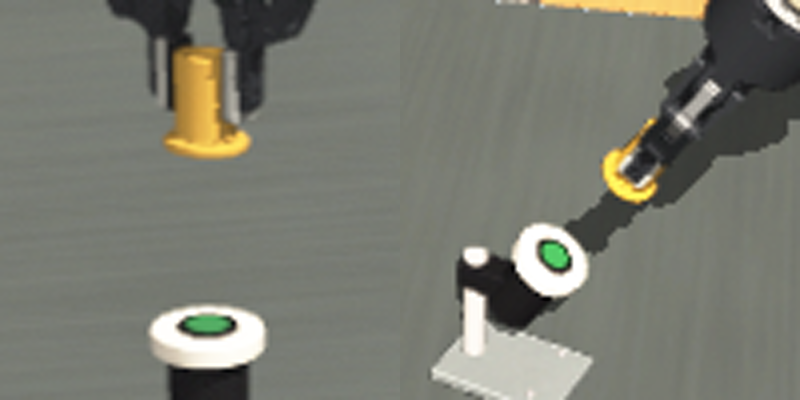

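```bash
python3 - <<'E'
from h import *
from scipy.optimize import least_squares
R=tilt(-1); L=np.array([607.9,-235.4,130.])
for tag,k in (('w5',175),('w6',125.2)):
    w=load(tag); C=cloud(w); h=cv2.cvtColor(w['color'],cv2.COLOR_RGB2HSV).astype(int); d=w['depth']>0
    T=(np.array([607.6,-236.3,130.5])+175*n) if tag=='w5' else L+125.2*n
    D=(C-T)@R; X,Y,Z=D[...,0],D[...,1],-D[...,2]  # Z along n from TCP
    rr=np.hypot(X,Y); br=d&(h[...,0]>8)&(h[...,0]<38)&(h[...,1]>60)&(rr<32)
    fit=lambda m,r:(least_squares(lambda c:np.hypot(X[m]-c[0],Y[m]-c[1])-r,[0,0],loss='soft_l1').x.round(2),m.sum())
    top=br&(abs(Z-24.8)<3); print(tag,'axial top',np.median(Z[top]).round(2),'top bbox X',np.percentile(X[top],[1,99]).round(1),'Y',np.percentile(Y[top],[1,99]).round(1))
    print(' barrel',fit(br&(Z>-15)&(Z<20)&(rr>10)&(rr<20),15))
    f=br&(abs(Z+19.2)<2); print(' flange top: X ext',np.percentile(X[f],[.5,99.5]).round(1),'Ymin/max',Y[f].min().round(1),Y[f].max().round(1),'Z',np.median(Z[f]).round(1))
    m=d&(abs(Z+k)<4)&(rr<45)&(h[...,1]<60)&(h[...,2]>140)
    if m.sum()>20: print(' ring',m.sum(),np.median(Z[m]).round(1),cv2.minEnclosingCircle(np.c_[X[m],Y[m]].astype(np.float32)))
    g=d&(abs(Z+k)<8)&(rr<25)&(h[...,0]>45)&(h[...,0]<90)&(h[...,1]>80)
    if g.any(): print(' glass',g.sum(),X[g].mean().round(2),Y[g].mean().round(2),np.median(Z[g]).round(1))
E
```

```text
w5 axial top 24.91 top bbox X [-12.9  16.2] Y [-15.2  12.9]
 barrel (array([ 1.34, -0.37]), np.int64(2419))
 flange top: X ext [-17.5  20.7] Ymin/max -21.5 -0.1 Z -18.9
 ring 1961 -176.0 ((3.3523108959198, -0.35457131266593933), 28.788497924804688)
 glass 118 -0.35 -2.11 -173.5
w6 axial top 24.85 top bbox X [-12.8  16.4] Y [-15.2  12.8]
 barrel (array([ 1.39, -0.39]), np.int64(2435))
 flange top: X ext [-17.5  20.8] Ymin/max -21.6 0.1 Z -18.9
 ring 2076 -125.7 ((2.5572738647460938, 0.003672305028885603), 28.89893341064453)
 glass 185 -0.48 4.49 -123.2
```

Relative to the ring, the bushing needs about +0.9 mm along tool x, +1.2 mm along tool y and −0.4 mm axially. I'll apply that and check once more.

```bash
python3 - <<'E'
from h import *
R=tilt(-1); T=np.array([607.9,-235.4,130.])+125.2*n+.9*R[:,0]+1.2*R[:,1]-.4*n
manip.move_l(T,R,velocity=20); manip.wait(1.0)
print((manip.current_ee_pos()-T).round(2),np.abs(manip.current_joint_vel()).max().round(4),round(manip.current_opening(),3),manip.current_wrist_force().round(1),manip.current_time_s())
w=snap('wrist','w7'); C=cloud(w); h=cv2.cvtColor(w['color'],cv2.COLOR_RGB2HSV).astype(int); d=w['depth']>0
D=(C-T)@R; X,Y,Z=D[...,0],D[...,1],-D[...,2]; rr=np.hypot(X,Y)
m=d&(abs(Z+125)<4)&(rr<45)&(h[...,1]<60)&(h[...,2]>140); print('ring',np.median(Z[m]).round(1),cv2.minEnclosingCircle(np.c_[X[m],Y[m]].astype(np.float32)))
# bystanders unmoved?
a,b=load('sc0'),snap('scene','sc7'); 
for nm,(x0,y0,x1,y1) in dict(bottle=(228,252,250,290),sd=(255,288,350,312),spacer=(340,165,362,188),stand=(140,240,185,285)).items():
    print(nm,np.abs(a['color'][y0:y1,x0:x1].astype(int)-b['color'][y0:y1,x0:x1]).mean().round(1))
E
```

```text
[-0. -0.  0.] 0.0022 0.34 [-0.2  0.1 -2. ] 20.9333
ring -125.4 ((1.6188215017318726, -1.1773244142532349), 28.903974533081055)
bottle 2.2
sd 2.3
spacer 2.4
stand 2.9
```

Ring (1.6, −1.2) now matches the bushing (1.55, −0.7) in the wrist view, at 100.3 mm. The arm is at rest and the bystanders are unmoved.

```bash
python3 - <<'E'
from h import *
manip.hand_in(); print(manip.current_time_s())
E
```

```text
the job is handed in; nothing more can be done
the job is handed in; nothing more can be done
```

I took the brass bushing from the tray, tested it on the gauge pin, and handed in at about 21 s with it held still at the focus point in front of the camera.

- **Gauge test:** The bushing went fully onto the pin and met the block at the expected height (TCP z 70.3 mm, expected 70.2 mm). Contact force was about 6 N. Both fixed views showed the flange on the block before I drew it off.
- **Final pose:** In the wrist camera, the bore was within about 0.5 mm of the lens axis and the flange face was about 100.3 mm from the ring-light face. The measured lens axis agreed with the planned direction to about 0.4°. The grip and the wrist force (2 N) were steady.
- **Bystanders:** The final scene picture showed no visible change to the spacer, bottle, screwdriver or camera stand.

Two checks disagreed:
- **Sideways position:** Before the last correction, the scene and side cameras suggested about 1 mm more sideways shift than the wrist camera. I used a weighted compromise.
- **Distance to the glass:** All three cameras put the green glass about 2 mm ahead of the ring face, so the flange may be about 98 mm from it. I set the 100 mm from the ring face, because its measured height matches the stated 130 mm.

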